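Loosen a T-track hold-down by its knurled knob and push the board up to the stop

TASK

The drawer side in the bench jig was clamped short of its end stop. Lay a fingertip against the rim of the hold-down's knurled knob and roll the knob counter-clockwise (seen from above) through two full turns, to within a quarter turn, touching it lightly and without gripping it; then, with the fingers, push the freed board along the fence until its end butts against the stop. Only push the board, never grip or lift it, do not force it while it is still clamped, and leave the hold-down loose and the glue bottle, tape measure and sanding block where they are.

Things in the scene. Friction and masses are not known exactly. Their poses are not given: they have to be found in the camera images.
- jig: Fixed bench jig: brown fibreboard plate 270 (x) by 340 mm (y), 18 mm thick, on the bench. Origin on the bench 5 mm to +x of the plate's centre; z up. The fence runs along y on the far side, the end stop stands at the +y end, the hold-down on the near side (-x) on an aluminium T-track along y at x = -45 mm.
- fence_face (a point): Middle of the fence's face (towards -x), which the board lies along, level with the board's mid-thickness; at x = +96 mm in the jig's frame. The fence is a brown wooden strip 340 mm long, 22 mm thick, with a yellow rule on top; its top is 48 mm above the bench.
- stop_face (a point): Centre of the face (towards -y) of the end stop, which the board must butt against, level with the board's mid-thickness; at y = +130 mm in the jig's frame, axes as the jig's. The stop is an aluminium block 75 mm in x, 26 mm in y, its top 44 mm above the bench.
- board_mid (a point): Centre of the loose pale plywood drawer side, flat on the jig's plate, within about 1 mm of the fence: 80 (x) by 180 (y) by 18 mm (z), about 0.16 kg; axes along those edges. Top 36 mm above the bench. It starts 35 to 65 mm short of the stop and slides to +y; butted, its centre is at y = +40 mm in the jig's frame.
- board_end (a point): Centre of the board's free end face (-y end, away from the stop), where it can be pushed: 80 mm wide, 18 mm high. The plate is clear for 50 mm beyond it.
- knob_mid (a point): Centre of the hold-down's black knurled knob, on its upright axis, half-way up the rim (72.5 mm above the bench when tight; rises 1.5 mm a turn). Rim 53 mm in diameter over 22 upright ribs 2 mm proud, 23 mm high, free all round. A 10 mm bolt end stands 9 mm above the knob's top. Pushed sideways the knob gives 1 mm per 2.5 N, at most 4 mm, and springs back.
- knob_index (a point): Outer end of the white index mark on the knob's top, 23 mm from the axis; it turns with the knob and points to the jig's -x when tight.
- knob (a joint): Angle of the knurled knob, rad: 0 as clamped, growing counter-clockwise seen from above (loosening), 6.283 a turn; two full turns = 12.57. It needs about 0.05 N m (2 N at the rim) and stays where it is left.
- bar_toe (a point): Centre of the underside of the rubber pad under the toe of the hold-down's arched steel bar. The bar (28 mm wide) runs beneath the knob along the jig's x, 72 mm to -x and 90 mm to +x of the knob's axis; its top is 16 mm or more below the knob's mid-height. The pad holds the board down with about 25 N; the toe rises 3 mm a turn, and after two turns is about 4 mm clear of the board.
- glue: White glue bottle standing on the bench beyond the stop end: 54 mm in diameter, 165 mm high. Origin at the centre of its underside.
- tape_mid (a point): Centre of a grey tape measure lying flat on the bench off the free end of the jig: 72 by 66 by 34 mm high.
- sander_mid (a point): Centre of a wood-and-cork sanding block lying on the bench off the stop end: 110 by 62 by 32 mm high.
Mind the look-alikes: they are no part of the job. What is shaped like the part that bears board_mid but pink or purple is not meant.

How it is judged:
On the way, in this order (a step that is already met when the one before it is completed fails the run):
1. the knob has been rolled two full turns counter-clockwise, to within a quarter turn, and the board still lies where it was (value of joint knob between 10.9956 and 14.1372 rad and distance of board_mid from where it was at the start of the episode below 0.008 m), for 0.2 s.
2. the board has been pushed along the fence to the stop (y of board_mid in the frame of jig above 0.0375 m and x of board_mid in the frame of jig above 0.051 m and angle between the y axis of board_mid and the y axis of jig, either way round below 0.03 rad), for 0.2 s.
At the end, for the whole second after the job is handed in: The knob stands two turns (12.57 rad) from clamped, give or take a quarter turn, at rest; the board lies flat on the plate at rest, its end within 2.5 mm of the stop, along the fence (within 4 mm of it, and parallel within 0.03 rad) (all of step 2 and value of joint knob between 10.9956 and 14.1372 rad and velocity of joint knob between -0.1 and 0.1 rad/s and angle between board_mid's own z axis and vertical below 0.03 rad and height (world z) of board_mid below 0.03 m and linear speed of board below 0.01 m/s); the robot touches nothing.
It fails at once if the board is forced along (more than 5 mm) while the knob is less than one and a half turns loose (distance of board_mid from where it was at the start of the episode above 0.005 m and value of joint knob below 9.4248 rad).
It fails at once if the knob is gripped or leaned on (over 35 N) (contact force between the fingers and knob above 35 N).
It fails at once if the board is gripped or rammed (over 40 N) (contact force between the fingers and board above 40 N).
It fails at once if the board is lifted or tipped (height (world z) of board_mid above 0.036 m or angle between board_mid's own z axis and vertical above 0.12 rad).
It fails at once if a bystander (glue bottle, tape measure, sanding block) is moved more than 15 mm or the bottle is tipped (distance of any of glue, tape_mid, sander_mid from where it was at the start of the episode above 0.015 m or angle between glue's own z axis and vertical above 0.2 rad).
It also fails if it takes over 58 s, if anything falls off the work surface, if the arm or the gripper's body presses on something with over 40 N, if the wrist force passes 120 N, or if a joint passes its speed limit or range.

ROBOT

A 6-joint arm with a two-finger parallel gripper is mounted at the origin on the work surface. World frame = base frame: x ahead of the robot, y to its left, z up, the work surface at z = 0. Lengths are in m, angles in rad, forces in N, time in s.
With the tool pointing down it reaches from about 0.375 to 0.9 m from the base axis. Payload 3.1 kg.
Tool frame: the origin (TCP) lies at the very end of the fingers, on their centre line; the grasp point (between the pads) lies 19 mm behind it; z points along the fingers, y is the direction in which the jaws open and shut (so a half turn about z gives the same grasp; the last joint's range is limited). The gripper opens to 87 mm and grips with 3 to 60 N. Pads are 19 mm wide; open, the fingers measure 117 mm over their backs; the gripper's body (75 mm by 190 mm) begins 51 mm behind the grasp point.
Start: joints at [-1.435, 0.527, 1.433, -0, 1.181, -0.178], TCP at [0.194, -0.594, 0.223] pointing down, gripper open.
Joint ranges: [-3.08, 3.08], [-0.75, 2.2], [0.22, 2.44], [-1.43, 4.57], [0, 2.65], [-2.85, 2.85]. Speed limits (rad/s): [2.79, 2.79, 3.14, 3.14, 3.14, 3.14].

INTERFACE

Orientations are given as a unit quaternion [x, y, z, w].
In Python, from rig import robot, optics gives the robot as it stands.
- The arm moves only by the shell command python3 -m inch 'ROWS' [FORCE]. ROWS is JSON, a list of rows, each an object of numbers: "ax", "ay", "az": the turn, a rotation vector about the tool's x, y, z in rad; "dx", "dy", "dz": the shift along the tool's x, y, z in mm; "gripper": the opening in per cent of the stroke, from 0 (shut) to 100 (fully open). In form: [{"ax": .., "ay": .., "az": .., "dx": .., "dy": .., "dz": .., "gripper": ..}, ...]. A call has 1 to 8 rows; each row shifts and turns the commanded pose from where the row before left it, along the tool's axes as they then stand; what a row does not reach is not made up. A row lasts 1/10 s, in which the tool goes at most 50 mm and 8.59 degrees, less where a joint would pass 70% of its speed; a pose out of reach is approached as far as the arm can. A call with a gripper value outside its range is refused whole. The fingers move at their own pace and stop on an object; FORCE is the grip in N (left out, the last holds). Time passes only in rows, so rows that do not move let the fingers close. It gives the time, the measured TCP pose, the force and the opening at its end, in the units of the state.
- robot.get_obs(): the state, without advancing time (a new reading comes with each control period).
- optics.camera(name): name is "scene" or "top" or "wrist"; returns a dict with "img" (480x640x3 uint8, red, green, blue), "depth" (480x640 float32, m along the optical axis (not along the pixel's ray), 0 where there is no reading), "camera_matrix" (3x3 intrinsics, pixels), "position" and "attitude" of the camera in the world. Camera axes: x right, y up, looking along -z (the intrinsics and any distortion apply to the point x, -y, -z); pixel columns grow to the right and rows downward; lengths in m; the calibration is good to about 2 mm. A picture is of the moment at which its call begins.
- robot.hand_in(): hands the job in, once; it reports no verdict.
The state is a dict: "time": time; "q": joint angles; "joint_velocities": joint speeds; "joint_torque": joint torques, N m; "position": TCP position; "tool_rot": TCP orientation; "ft_force": force on the tool from outside, world axes, zero at the start; "moment": the same for the moment, N m; "grip_width": finger opening in m.
Only numpy, scipy, OpenCV 4.12 (cv2) and the standard library are available. Lean on these libraries where they do the work, as an engineer would, in place of code of your own. Each camera call takes 0.05 s, during which the arm holds its last target.

## Working session

There is one attempt and no reset: what is moved stays moved. The work goes in short steps, Python scripts to look and compute and a shell command to move; the robot and the scene stay as the last step left them, time stands still between calls to the robot, and variables do not carry over. Pictures are saved under pics/ and viewed, and the job is handed in when it is done.

```bash
ls; mkdir -p pics
python3 - <<'E'
from rig import robot, optics
import cv2
o=robot.get_obs()
print({k:o[k] for k in o})
for n in ["scene","top","wrist"]:
    c=optics.camera(n)
    cv2.imwrite(f"pics/{n}0.png",c["img"][:,:,::-1])
    print(n,c["camera_matrix"],c["position"],c["attitude"],[k for k in c])
E
```

```text
pics
{'time': 0.0, 'q': array([-1.43454120e+00,  5.28452956e-01,  1.43388566e+00,  2.73971467e-05,
        1.18141017e+00, -1.78476621e-01]), 'joint_velocities': array([ 0.00019092,  0.0002424 , -0.00056541,  0.00077201,  0.00090629,
       -0.00162534]), 'joint_torque': array([-2.86182032e-03, -4.40048003e+01, -1.76588827e+01,  6.34000800e-02,
        5.84216136e-02, -1.52176181e-04]), 'position': array([ 0.19342496, -0.59355193,  0.22158506]), 'tool_rot': array([ 9.87643765e-01,  1.56711935e-01,  3.54217091e-05, -1.07755496e-03]), 'ft_force': array([-0.55407054,  0.08288923, -0.13998976]), 'moment': array([ 0.00570151,  0.00631688, -0.00880362]), 'grip_width': 0.08674115695476281}
scene [[462.26544918   0.         321.18910503]
 [  0.         462.26544918 252.47606409]
 [  0.           0.           1.        ]] [1.32885148 0.0605548  0.75876801] [0.31528868 0.31905142 0.65297539 0.61026419] ['img', 'depth', 'camera_matrix', 'position', 'attitude']
top [[584.35277437   0.         310.96450715]
 [  0.         584.35277437 252.53390779]
 [  0.           0.           1.        ]] [0.35666657 0.01509268 1.33631139] [-0.02308442  0.02526167  0.71493793 -0.69834999] ['img', 'depth', 'camera_matrix', 'position', 'attitude']
wrist [[380.29480398   0.         319.41188894]
 [  0.         380.29480398 238.72587416]
 [  0.           0.           1.        ]] [ 0.26915157 -0.57024434  0.38393398] [-0.11670435  0.0862004  -0.58166099  0.80038745] ['img', 'depth', 'camera_matrix', 'position', 'attitude']
```

View pics/scene0.png

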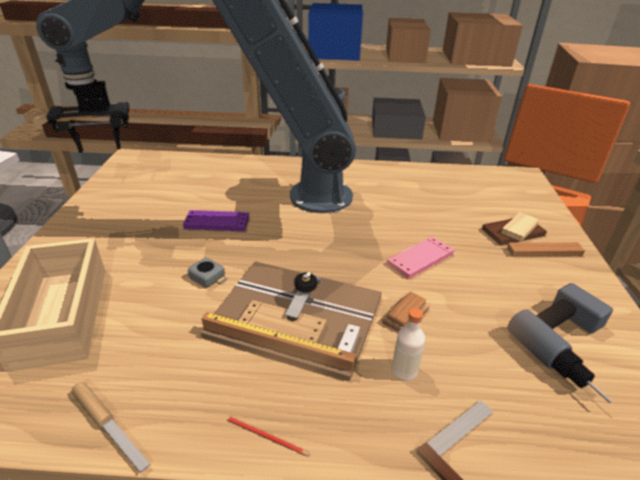

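View pics/top0.png

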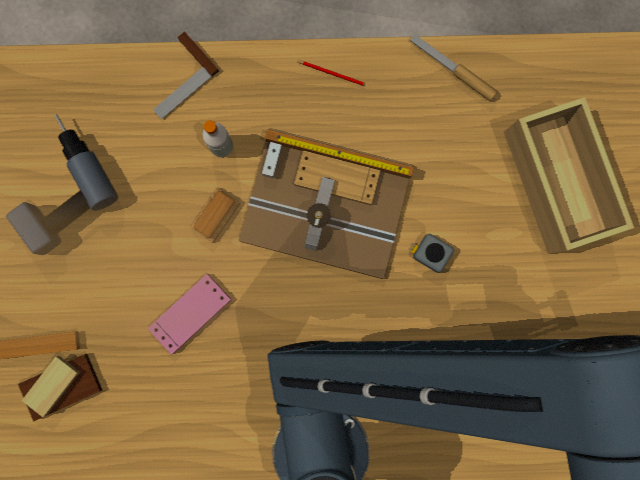

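View pics/wrist0.png

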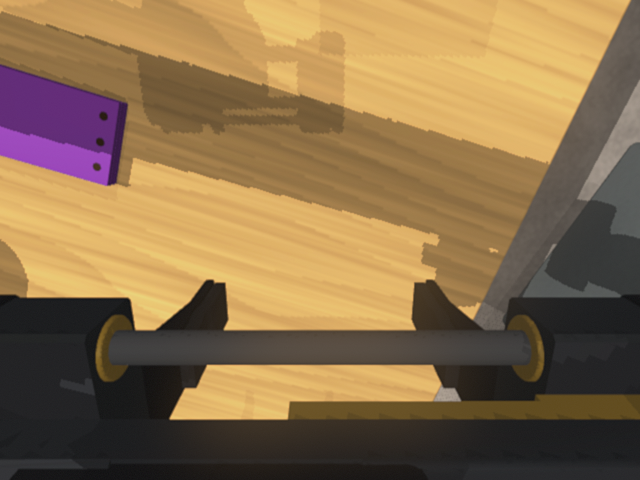

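The top view shows the jig around (326,204), knob at (318,214), stop at (272,158), board at (337,177), glue at (215,138), sander at (214,214) and tape at (434,252). The pink and purple plates are decoys. Next I'll enlarge the jig and measure it.

```bash
cat > h.py <<'E'
import numpy as np, cv2
from scipy.spatial.transform import Rotation as R
from rig import robot, optics
def ray(c,u,v):
    K=c["camera_matrix"]; d=np.array([(u-K[0,2])/K[0,0],-(v-K[1,2])/K[1,1],-1.0])
    return np.array(c["position"]),R.from_quat(c["attitude"]).apply(d)
def onz(c,u,v,z):
    p,d=ray(c,u,v); return p+d*(z-p[2])/d[2]
def cloud(c):
    K=c["camera_matrix"]; v,u=np.mgrid[0:480,0:640]; D=c["depth"]
    P=np.stack([(u-K[0,2])/K[0,0]*D,-(v-K[1,2])/K[1,1]*D,-D],-1)
    W=R.from_quat(c["attitude"]).apply(P.reshape(-1,3)).reshape(480,640,3)+c["position"]
    W[D<=0]=np.nan; return W
def proj(c,p):
    K=c["camera_matrix"]; q=R.from_quat(c["attitude"]).inv().apply(np.array(p)-c["position"])
    return K[0,2]+K[0,0]*q[0]/-q[2],K[1,2]-K[1,1]*q[1]/-q[2]
E
python3 - <<'E'
from h import *
c=optics.camera("top"); np.savez("top0.npz",**c)
im=c["img"][110:290,190:470,::-1]; cv2.imwrite("pics/topc.png",cv2.resize(im,None,fx=2.8,fy=2.8,interpolation=cv2.INTER_CUBIC))
W=cloud(c)
for (u,v) in [(500,380),(450,200),(260,230),(380,250),(340,180),(318,214),(272,158),(338,152),(215,138),(434,252),(214,214),(312,240)]:
    print((u,v),W[v,u].round(4))
c=optics.camera("scene"); np.savez("scene0.npz",**c)
im=c["img"][250:385,170:440,::-1]; cv2.imwrite("pics/scenec.png",cv2.resize(im,None,fx=2.9,fy=2.9,interpolation=cv2.INTER_CUBIC))
E
```

```text
(500, 380) [ 0.2637 -0.1759  0.7365]
(450, 200) [ 0.5619 -0.3133  0.0017]
(260, 230) [0.5011 0.1245 0.0154]
(380, 250) [ 0.449  -0.1464  0.0175]
(340, 180) [ 0.6079 -0.0592  0.0349]
(318, 214) [ 0.5245 -0.0068  0.09  ]
(272, 158) [0.6601 0.0925 0.0413]
(338, 152) [ 0.6666 -0.0552  0.0569]
(215, 138) [0.6872 0.2074 0.1205]
(434, 252) [ 0.4405 -0.2647  0.0349]
(214, 214) [0.538  0.226  0.0303]
(312, 240) [0.4726 0.0071 0.0479]
```

View pics/topc.png

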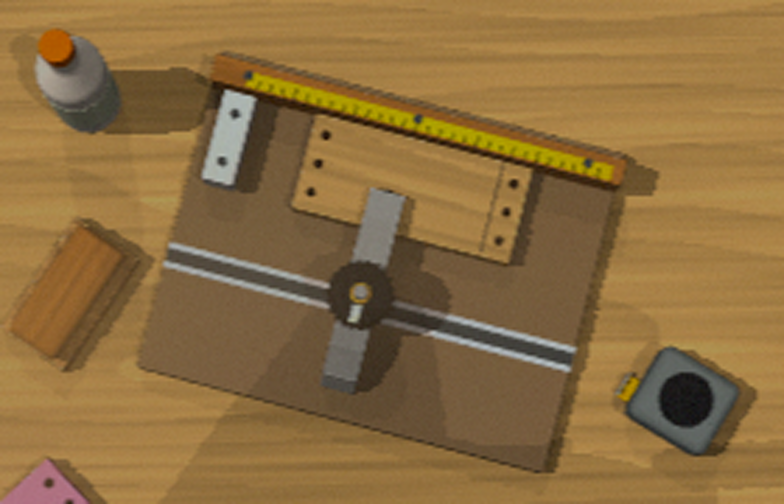

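View pics/scenec.png

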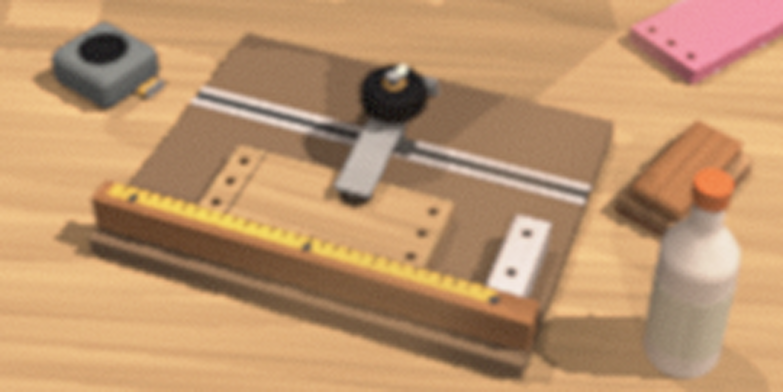

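Run:
```python
from h import *
c=dict(np.load("top0.npz"))
f=lambda U,V,z: onz(c,(U+.5)/2.8-.5+190,(V+.5)/2.8-.5+110,z)
pts={"plNL":(140,367,.018),"plNR":(547,471,.018),"fL":(219,54,.048),"fR":(632,156,.048),"fl":(212,77,.048),"fr":(622,184,.048),"tL":(168,255,.018),"tR":(573,358,.018),
"bolt":(360,292,.093),"idx":(354,320,.084),"knobtop":(361,296,.084),"b1":(292,207,.036),"b2":(512,264,.036),"b3":(533,170,.036),"b4":(317,113,.036),
"s1":(227,88,.044),"s2":(257,97,.044),"s3":(235,186,.044),"s4":(202,181,.044),"toe1":(369,189,.045),"toe2":(408,196,.045),"heel1":(322,384,.045),"heel2":(354,392,.045)}
P={k:f(*v) for k,v in pts.items()}
for a,b in [("plNR","plNL"),("fR","fL"),("fr","fl"),("tR","tL"),("b2","b1"),("b3","b4")]:
    d=P[a]-P[b]; d=P[b]-P[a]; print(a,b,np.linalg.norm(d[:2]),np.degrees(np.arctan2(-d[0],d[1])))
for k in P: print(k,P[k].round(4))
yaw=np.arctan2(-(P["tL"]-P["tR"])[0],(P["tL"]-P["tR"])[1])
for yaw in [yaw]:
    ex=np.array([np.cos(yaw),np.sin(yaw)]);ey=np.array([-np.sin(yaw),np.cos(yaw)])
    t=(P["tL"]+P["tR"])[:2]/2+45*ex/1000
    print("yaw",yaw,"origin",t)
    for k in P: print(k,((P[k][:2]-t)@ex).round(4),((P[k][:2]-t)@ey).round(4))
```

```text
plNR plNL 0.33900405500084807 -15.698118417030155
fR fL 0.33998846131007404 -15.400208364398289
fr fl 0.3382988735270893 -16.150584409051703
tR tL 0.33885360386064173 -15.692861297790348
b2 b1 0.18229618664173275 -15.991592232296831
b3 b4 0.17991595306369107 -16.304185423773927
plNL [0.4774 0.1707 0.018 ]
plNR [ 0.3857 -0.1557  0.018 ]
fL [0.7247 0.1001 0.048 ]
fR [ 0.6344 -0.2277  0.048 ]
fl [0.7061 0.106  0.048 ]
fr [ 0.612  -0.2189  0.048 ]
tL [0.5682 0.1465 0.018 ]
tR [ 0.4765 -0.1797  0.018 ]
bolt [ 0.5242 -0.0073  0.093 ]
idx [ 0.5038 -0.0023  0.084 ]
knobtop [ 0.5223 -0.0082  0.084 ]
b1 [0.6019 0.0446 0.036 ]
b2 [ 0.5516 -0.1306  0.036 ]
b3 [ 0.6275 -0.1499  0.036 ]
b4 [0.678  0.0228 0.036 ]
s1 [0.698  0.0944 0.044 ]
s2 [0.6901 0.0705 0.044 ]
s3 [0.6184 0.0896 0.044 ]
s4 [0.623  0.1158 0.044 ]
toe1 [ 0.6133 -0.0174  0.045 ]
toe2 [ 0.6069 -0.0483  0.045 ]
heel1 [0.4581 0.0237 0.045 ]
heel2 [ 0.4511 -0.0015  0.045 ]
yaw -0.2738920987052319 origin [ 0.56569381 -0.02873427]
plNL -0.1389 0.1681
plNR -0.139 -0.1709
fL 0.1183 0.167
fR 0.12 -0.173
fl 0.0988 0.1677
fr 0.0961 -0.1706
tL -0.045 0.1694
tR -0.045 -0.1694
bolt -0.0457 0.0094
idx -0.0667 0.0087
knobtop -0.0473 0.0081
b1 0.015 0.0804
b2 0.014 -0.1019
b3 0.0922 -0.0999
b4 0.0942 0.08
s1 0.094 0.1544
s2 0.0929 0.1292
s3 0.0187 0.1281
s4 0.0161 0.1547
toe1 0.0427 0.0238
toe2 0.045 -0.0077
heel1 -0.1178 0.0214
heel2 -0.1177 -0.0047
```

```bash
python3 -m inch '[{"az":-0.1403},{"az":-0.1403},{"az":-0.1403},{"az":-0.1403},{"az":-0.1403},{"az":-0.1403},{"az":-0.1403,"gripper":0},{"gripper":0}]' 20
cat >> h.py <<'E'
yaw=-0.2739; O=np.array([0.5657,-0.0287]); ex=np.array([np.cos(yaw),np.sin(yaw)]); ey=np.array([-np.sin(yaw),np.cos(yaw)])
def tojig(p): d=np.array(p)[:2]-O; return np.array([d@ex,d@ey,p[2]])*1000
def st():
    o=robot.get_obs(); r=R.from_quat(o["tool_rot"]).as_matrix(); F=o["ft_force"]
    print("t%.2f jig mm"%o["time"],tojig(o["position"]).round(2),"F jig",np.round([F[:2]@ex,F[:2]@ey,F[2]],2),"w%.4f"%o["grip_width"])
    print(" toolx in jig",np.round([r[:2,0]@ex,r[:2,0]@ey],4),"toolz",r[:,2].round(4), "q",np.round(o["q"],2))
    return o
E
python3 -c "
from h import *
st()"
```

```text
t0.25 jig mm [-205.45 -644.84  222.05] F jig [ 0.17 -0.62  0.42] w0.0871
 toolx in jig [0.8317 0.5553] toolz [-1.0e-04  1.1e-03 -1.0e+00] q [-1.43  0.53  1.43  0.    1.18 -0.18]invalid input
```

The call was refused, perhaps because every field is required. I'll try complete rows.

```bash
python3 -m inch '[{"ax":0,"ay":0,"az":-0.14,"dx":0,"dy":0,"dz":0,"gripper":0},{"ax":0,"ay":0,"az":-0.14,"dx":0,"dy":0,"dz":0,"gripper":0},{"ax":0,"ay":0,"az":-0.14,"dx":0,"dy":0,"dz":0,"gripper":0},{"ax":0,"ay":0,"az":-0.14,"dx":0,"dy":0,"dz":0,"gripper":0},{"ax":0,"ay":0,"az":-0.14,"dx":0,"dy":0,"dz":0,"gripper":0},{"ax":0,"ay":0,"az":-0.14,"dx":0,"dy":0,"dz":0,"gripper":0},{"ax":0,"ay":0,"az":-0.14,"dx":0,"dy":0,"dz":0,"gripper":0},{"ax":0,"ay":0,"az":0,"dx":0,"dy":0,"dz":0,"gripper":0}]' 20
python3 -c "
from h import *
st()"
```

```text
time: 1.05
position: [0.1935, -0.5942, 0.2224]
tool_rot: [0.798, 0.603, 0.0, -0.0]
ft_force: [0.6, 0.2, 0.7]
grip_width: 0.0312
t1.05 jig mm [-205.36 -645.05  222.41] F jig [0.54 0.34 0.72] w0.0312
 toolx in jig [0.0023 1.    ] toolz [-1.e-04  3.e-04 -1.e+00] q [-1.43  0.53  1.43 -0.    1.18 -1.16]
```

```bash
python3 -m inch '[{"ax":0,"ay":0,"az":0,"dx":30,"dy":8,"dz":0,"gripper":0},{"ax":0,"ay":0,"az":0,"dx":45,"dy":12,"dz":0,"gripper":0},{"ax":0,"ay":0,"az":0,"dx":45,"dy":12,"dz":0,"gripper":0},{"ax":0,"ay":0,"az":0,"dx":45,"dy":12,"dz":0,"gripper":0},{"ax":0,"ay":0,"az":0,"dx":45,"dy":12,"dz":0,"gripper":0},{"ax":0,"ay":0,"az":0,"dx":45,"dy":12,"dz":0,"gripper":0},{"ax":0,"ay":0,"az":0,"dx":45,"dy":12,"dz":0,"gripper":0},{"ax":0,"ay":0,"az":0,"dx":45,"dy":12,"dz":0,"gripper":0}]' 
python3 -m inch '[{"ax":0,"ay":0,"az":0,"dx":45,"dy":12,"dz":0,"gripper":0},{"ax":0,"ay":0,"az":0,"dx":45,"dy":12,"dz":0,"gripper":0},{"ax":0,"ay":0,"az":0,"dx":45,"dy":12,"dz":0,"gripper":0},{"ax":0,"ay":0,"az":0,"dx":45,"dy":12,"dz":0,"gripper":0},{"ax":0,"ay":0,"az":0,"dx":45,"dy":12,"dz":0,"gripper":0},{"ax":0,"ay":0,"az":0,"dx":20,"dy":4,"dz":0,"gripper":0},{"ax":0,"ay":0,"az":0,"dx":0,"dy":0,"dz":0,"gripper":0}]'
python3 - <<'E'
from h import *
st()
for n in ["scene","top","wrist"]:
    c=optics.camera(n); np.savez(n+"1.npz",**c); cv2.imwrite(f"pics/{n}1.png",c["img"][:,:,::-1])
E
```

```text
time: 1.85
position: [0.3768, -0.2858, 0.2228]
tool_rot: [0.799, 0.602, 0.0, 0.0]
ft_force: [1.3, -0.3, -0.3]
grip_width: 0.0005
time: 2.55
position: [0.5054, -0.0666, 0.2226]
tool_rot: [0.797, 0.604, 0.0, 0.0]
ft_force: [-0.4, -0.0, 0.1]
grip_width: 0.0002
t2.55 jig mm [-47.82 -52.78 222.58] F jig [-0.41 -0.16  0.1 ] w0.0002
 toolx in jig [4.e-04 1.e+00] toolz [ 7.e-04  4.e-04 -1.e+00] q [-0.35  0.37  1.72  0.    1.05 -0.08]
```

View pics/wrist1.png

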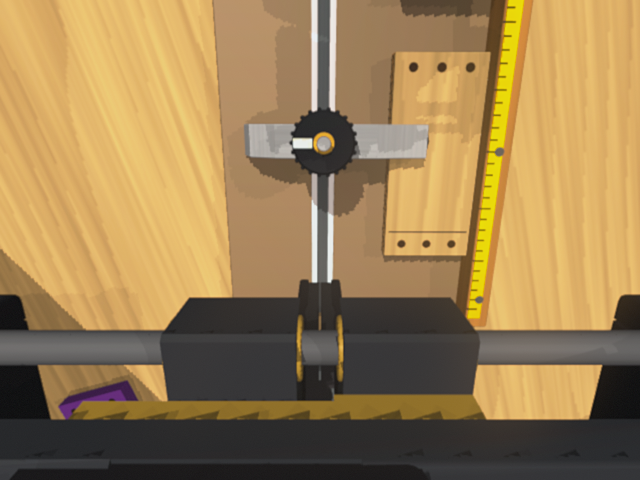

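View pics/scene1.png

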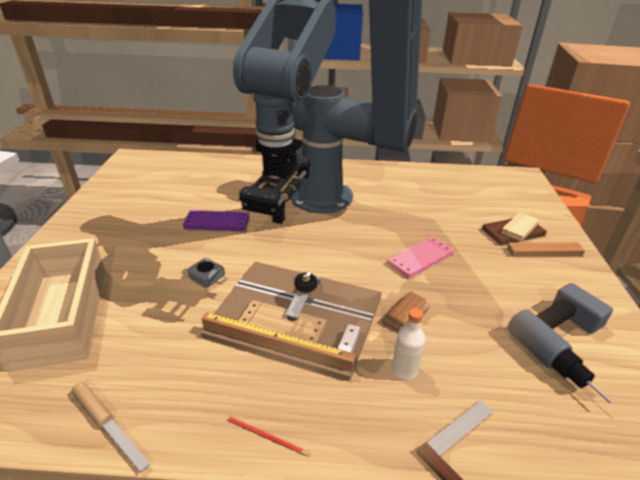

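View pics/top1.png

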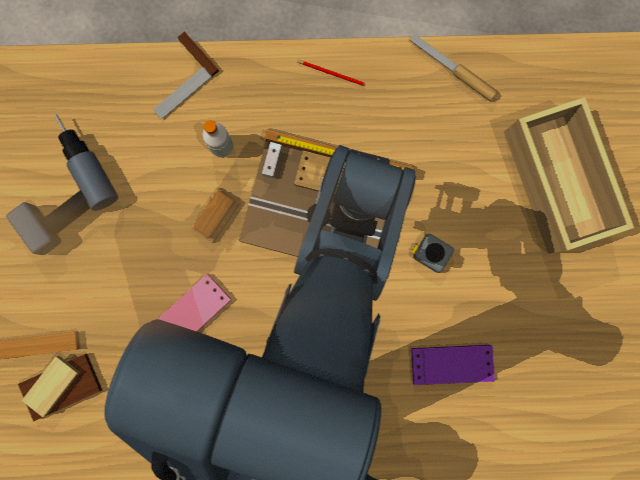

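Run:
```python
from h import *
c=dict(np.load("wrist1.npz")); 
im=c["img"][80:400,230:430,::-1]; cv2.imwrite("pics/wc1.png",cv2.resize(im,None,fx=1.87*1,fy=1.87,interpolation=cv2.INTER_CUBIC))
print("cam jig",tojig(c["position"]))
for n,u,v,z in [("bolt",324,143,.093),("knob",324,143,.084),("knobL",292,143,.084),("knobR",357,143,.084),("knobT",324,109,.084),("knobB",324,175,.084),("idx",292,143,.084),("b1",384,256,.036),("b2",472,256,.036),("b3",394,52,.036),("b4",490,52,.036),("toeR",428,143,.05)]:
    print(n,tojig(onz(c,u,v,z)).round(1))
W=cloud(c)
for v in range(276,400,8):
    row=[(u,tojig(W[v,u]).round(0)) for u in (296,303,308,315,322,330,337,343)]
    print(v,[ (u,tuple(int(q) if q==q else None for q in p)) for u,p in row])
print(proj(c,robot.get_obs()["position"]))
```

```text
cam jig [-47.53211227  23.17753761 384.66240206]
bolt [-44.1   9.9  93. ]
knob [-44.    9.4  84. ]
knobL [-68.6   9.5  84. ]
knobR [-18.7   9.4  84. ]
knobT [-44.   34.2  84. ]
knobB [-44. -15.  84.]
idx [-68.6   9.5  84. ]
b1 [ 14.7 -99.4  36. ]
b2 [100.2 -99.8  36. ]
b3 [14.9 80.7 36. ]
b4 [95.  80.4 36. ]
toeR [45.2  7.6 50. ]
276 [(296, (-72, -128, 17)), (303, (-65, -128, 18)), (308, (-60, -127, 19)), (315, (-53, -127, 20)), (322, (None, None, None)), (330, (-37, -127, 20)), (337, (-30, -128, 17)), (343, (-24, -128, 17))]
284 [(296, (-72, -136, 19)), (303, (-55, -45, 227)), (308, (-53, -45, 229)), (315, (-50, -46, 226)), (322, (-47, -46, 225)), (330, (-43, -46, 226)), (337, (-40, -45, 228)), (343, (-23, -137, 17))]
292 [(296, (-73, -146, 18)), (303, (-55, -45, 236)), (308, (-53, -46, 234)), (315, (-50, -47, 233)), (322, (-47, -46, 234)), (330, (-43, -46, 234)), (337, (-40, -45, 236)), (343, (-23, -146, 17))]
300 [(296, (-53, -18, 299)), (303, (-54, -44, 246)), (308, (-52, -46, 241)), (315, (-50, -46, 242)), (322, (-47, -46, 242)), (330, (-43, -46, 242)), (337, (-41, -45, 244)), (
[... 1750 characters left out ...]
37, (-44, -33, 308)), (343, (-43, -27, 316))]
380 [(296, (-53, -28, 317)), (303, (-53, -50, 287)), (308, (-52, -63, 271)), (315, (-49, -63, 271)), (322, (-47, -62, 272)), (330, (-44, -63, 271)), (337, (-43, -46, 293)), (343, (-43, -30, 315))]
388 [(296, (-53, -31, 316)), (303, (-53, -53, 288)), (308, (-61, -252, 35)), (315, (-53, -251, 36)), (322, (-46, -251, 36)), (330, (-37, -252, 35)), (337, (-43, -49, 293)), (343, (-43, -30, 317))]
396 [(296, (-53, -33, 316)), (303, (-53, -55, 289)), (308, (-61, -262, 35)), (315, (-53, -262, 35)), (322, (-46, -262, 35)), (330, (-37, -261, 37)), (337, (-44, -33, 316)), (343, (-43, -32, 317))]
(np.float64(318.3155157399192), np.float64(301.09537346612973))
```

View pics/wc1.png

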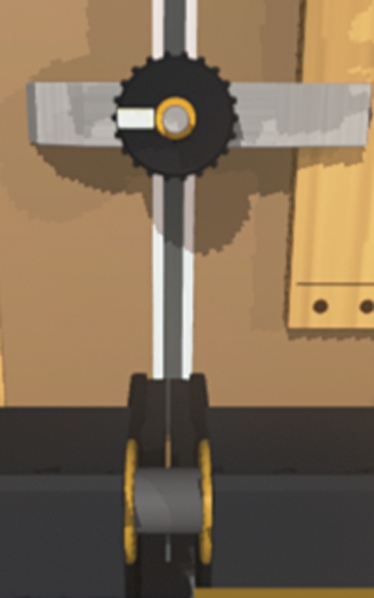

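The wrist view shows the knob at (324,143), jig about (-44.5, 9.3), with the index pointing to jig -x, which is the clamped angle. The fingers shut measure about 16 x 18 mm. I'll descend beside the knob on its -y side.

```bash
python3 -m inch '[{"ax":0,"ay":0,"az":0,"dx":9,"dy":3.3,"dz":20,"gripper":0},{"ax":0,"ay":0,"az":0,"dx":8,"dy":0,"dz":40,"gripper":0},{"ax":0,"ay":0,"az":0,"dx":0,"dy":0,"dz":40,"gripper":0},{"ax":0,"ay":0,"az":0,"dx":0,"dy":0,"dz":35,"gripper":0},{"ax":0,"ay":0,"az":0,"dx":0,"dy":0,"dz":19,"gripper":0},{"ax":0,"ay":0,"az":0,"dx":0,"dy":0,"dz":0,"gripper":0}]'
python3 - <<'E'
from h import *
st()
for n in ["wrist","scene"]:
    c=optics.camera(n); np.savez(n+"2.npz",**c); cv2.imwrite(f"pics/{n}2.png",c["img"][:,:,::-1] if n=="wrist" else cv2.resize(c["img"][150:385,170:440,::-1],None,fx=2.5,fy=2.5))
E
```

```text
time: 3.3
position: [0.5098, -0.0546, 0.0661]
tool_rot: [0.799, 0.602, -0.002, -0.003]
ft_force: [-0.0, 0.5, 0.9]
grip_width: 0.0002
t3.30 jig mm [-46.82 -40.1   66.12] F jig [-0.19  0.51  0.94] w0.0002
 toolx in jig [0.0056 1.    ] toolz [-0.0062  0.0018 -1.    ] q [-0.32  0.63  1.84 -0.    0.68 -0.05]
```

View pics/wrist2.png

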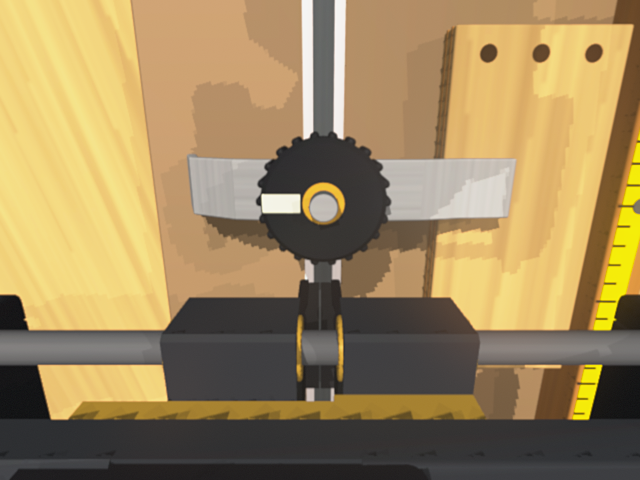

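View pics/scene2.png

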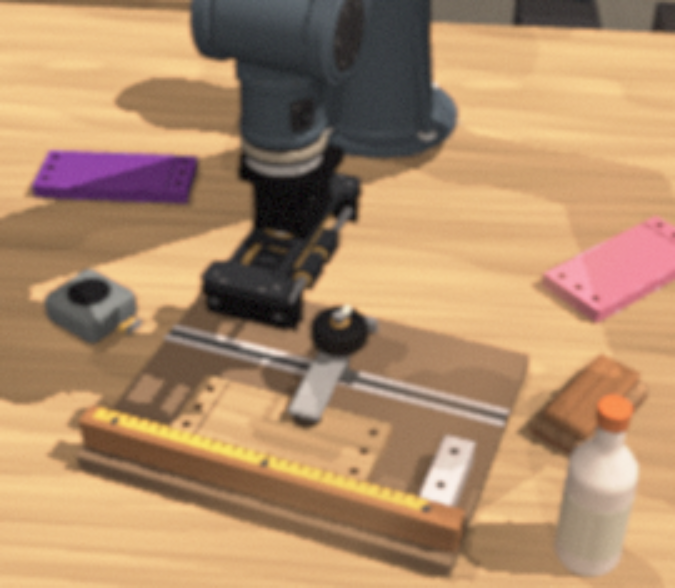

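Fingers are clear of the knob and aligned with it, finger at u=321 and bolt at u=323. Now I'll approach until there is light contact.

```bash
python3 -c "
from h import *
c=dict(np.load('wrist2.npz')); print(tojig(onz(c,323,208,.093)),tojig(onz(c,324,201,.084)))
o=st()
"
python3 -m inch '[{"ax":0,"ay":0,"az":0,"dx":3,"dy":0,"dz":0,"gripper":0},{"ax":0,"ay":0,"az":0,"dx":3,"dy":0,"dz":0,"gripper":0},{"ax":0,"ay":0,"az":0,"dx":0,"dy":0,"dz":0,"gripper":0}]'
python3 -c "
from h import *
o=st()"
```

```text
[-44.56771244   9.43007848  93.        ] [-44.15266059  10.24669166  84.        ]
t3.40 jig mm [-44.5  -39.69  68.73] F jig [ 0.67 -0.59 -0.29] w0.0004
 toolx in jig [0.0046 1.    ] toolz [-3.e-04 -0.e+00 -1.e+00] q [-0.32  0.63  1.83 -0.    0.68 -0.05]
time: 3.7
position: [0.5146, -0.0477, 0.0697]
tool_rot: [0.798, 0.603, 0.001, 0.001]
ft_force: [-0.8, -0.2, 0.5]
grip_width: 0.0007
t3.70 jig mm [-44.03 -32.12  69.69] F jig [-0.73 -0.36  0.52] w0.0007
 toolx in jig [0.0017 1.    ] toolz [ 2.3e-03 -7.0e-04 -1.0e+00] q [-0.31  0.63  1.83  0.    0.68 -0.03]
```

```bash
python3 -m inch '[{"ax":0,"ay":0,"az":0,"dx":3,"dy":0,"dz":0,"gripper":0},{"ax":0,"ay":0,"az":0,"dx":2,"dy":0,"dz":0,"gripper":0},{"ax":0,"ay":0,"az":0,"dx":0,"dy":0,"dz":0,"gripper":0}]'
python3 -c "
from h import *
o=st()"
python3 -m inch '[{"ax":0,"ay":0,"az":0,"dx":1.5,"dy":0,"dz":0,"gripper":0},{"ax":0,"ay":0,"az":0,"dx":0,"dy":0,"dz":0,"gripper":0}]'
python3 -c "
from h import *
o=st()"
```

```text
time: 4.0
position: [0.5153, -0.0427, 0.0687]
tool_rot: [0.797, 0.603, 0.0, 0.0]
ft_force: [-0.4, 0.4, -0.8]
grip_width: 0.0004
t4.00 jig mm [-44.7  -27.07  68.72] F jig [-0.55  0.3  -0.78] w0.0004
 toolx in jig [0.0014 1.    ] toolz [ 3.e-04 -1.e-04 -1.e+00] q [-0.3   0.63  1.83  0.    0.68 -0.02]
time: 4.2
position: [0.5157, -0.0417, 0.0686]
tool_rot: [0.797, 0.603, -0.0, 0.0]
ft_force: [-0.4, -1.4, 1.1]
grip_width: 0.0006
t4.20 jig mm [-44.63 -26.09  68.61] F jig [ 0.04 -1.49  1.07] w0.0006
 toolx in jig [0.0015 1.    ] toolz [-0.e+00 -5.e-04 -1.e+00] q [-0.3   0.63  1.83 -0.    0.68 -0.02]
```

```bash
python3 -m inch '[{"ax":0,"ay":0,"az":0,"dx":2,"dy":0,"dz":0,"gripper":0},{"ax":0,"ay":0,"az":0,"dx":0,"dy":0,"dz":0,"gripper":0}]'
python3 -c "
from h import *
o=st()"
python3 -m inch '[{"ax":0,"ay":0,"az":0,"dx":0,"dy":3,"dz":0,"gripper":0},{"ax":0,"ay":0,"az":0,"dx":0,"dy":3,"dz":0,"gripper":0}]'
python3 - <<'E'
from h import *
o=st()
c=optics.camera("wrist"); cv2.imwrite("pics/w3.png",cv2.resize(c["img"][100:330,150:500,::-1],None,fx=2,fy=2))
E
```

```text
time: 4.4
position: [0.5162, -0.0402, 0.0686]
tool_rot: [0.797, 0.603, -0.0, 0.0]
ft_force: [-1.1, -3.3, 2.7]
grip_width: 0.0007
t4.40 jig mm [-44.58 -24.47  68.64] F jig [-0.2  -3.44  2.69] w0.0007
 toolx in jig [0.0014 1.    ] toolz [-1.e-04 -1.e-03 -1.e+00] q [-0.29  0.63  1.83 -0.    0.69 -0.02]
time: 4.6
position: [0.5209, -0.0415, 0.0685]
tool_rot: [0.798, 0.603, -0.001, -0.001]
ft_force: [-3.4, -4.6, 3.3]
grip_width: 0.0006
t4.60 jig mm [-39.69 -24.46  68.52] F jig [-2.   -5.35  3.3 ] w0.0006
 toolx in jig [0.0016 1.    ] toolz [-0.0027  0.     -1.    ] q [-0.29  0.63  1.81 -0.    0.7  -0.02]
```

View pics/w3.png

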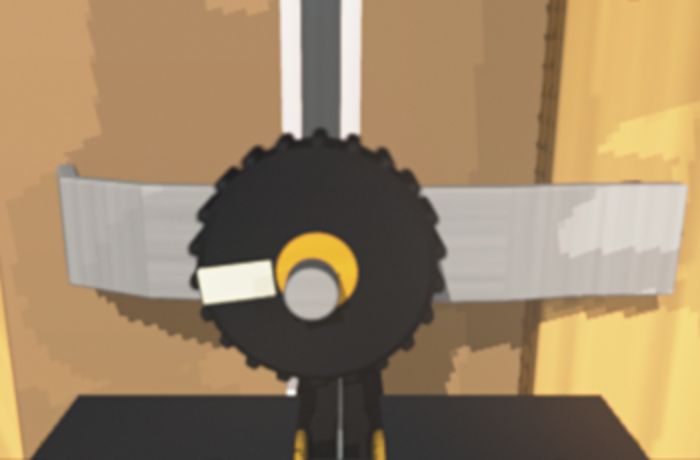

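It works: the index turned about 9° counter-clockwise after a 6 mm stroke. Next I'll round the first corner while tracking the angle.

```bash
cat >> h.py <<'E'
def idx(c,n=0,zt=.084):
    im=c["img"].astype(int); W=cloud(c); 
    z=W[...,2]; d=np.stack([(W[...,:2]-O)@ex,(W[...,:2]-O)@ey],-1)*1000-np.array([-44.4,9.6])
    r=np.hypot(d[...,0],d[...,1])
    m=(im.min(-1)>150)&(im.max(-1)-im.min(-1)<70)&(r<30)&(r>7)&(abs(z-zt-.001)<.006)
    k=m.sum()
    if k<8: print("index not seen",k); return None
    p=d[m].mean(0); a=np.degrees(np.arctan2(p[1],p[0]))-180
    print("index px",k,"rel",p.round(1),"r%.1f"%np.hypot(*p),"knob angle mod 360: %.1f"%(a%360)); return a%360
E
python3 -m inch '[{"ax":0,"ay":0,"az":0,"dx":0.4,"dy":3.2,"dz":0,"gripper":0},{"ax":0,"ay":0,"az":0,"dx":0.8,"dy":6.2,"dz":0,"gripper":0},{"ax":0,"ay":0,"az":0,"dx":2.4,"dy":5.8,"dz":0,"gripper":0},{"ax":0,"ay":0,"az":0,"dx":3.8,"dy":5,"dz":0,"gripper":0}]'
python3 - <<'E'
from h import *
o=st()
c=optics.camera("wrist"); idx(c); cv2.imwrite("pics/w4.png",cv2.resize(c["img"][100:330,150:500,::-1],None,fx=2,fy=2))
E
```

```text
time: 5.05
position: [0.5439, -0.0396, 0.0684]
tool_rot: [0.798, 0.603, 0.0, -0.0]
ft_force: [-1.2, -1.2, 0.7]
grip_width: 0.0003
t5.05 jig mm [-18.08 -16.4   68.41] F jig [-0.79 -1.48  0.69] w0.0003
 toolx in jig [0.003 1.   ] toolz [-1.e-04  5.e-04 -1.e+00] q [-0.28  0.65  1.76  0.    0.73 -0.  ]
index px 407 rel [ -7.4 -11.2] r13.4 knob angle mod 360: 56.6
```

View pics/w4.png

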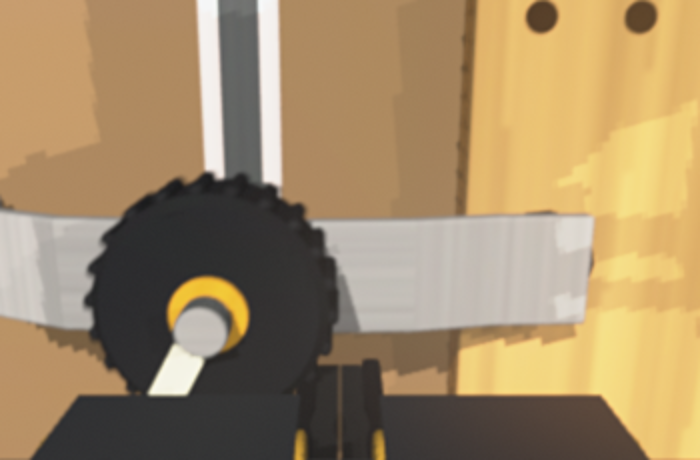

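The knob has turned about 57° with no slip, and the contact is light. Continuing along the arc and the +x side.

```bash
python3 -m inch '[{"ax":0,"ay":0,"az":0,"dx":5,"dy":3.3,"dz":0,"gripper":0},{"ax":0,"ay":0,"az":0,"dx":5.8,"dy":2,"dz":0,"gripper":0},{"ax":0,"ay":0,"az":0,"dx":6.2,"dy":0.4,"dz":0,"gripper":0},{"ax":0,"ay":0,"az":0,"dx":6,"dy":0,"dz":0,"gripper":0}]'
python3 - <<'E'
from h import *
o=st()
c=optics.camera("wrist"); idx(c)
c=optics.camera("top"); idx(c)
c=optics.camera("scene"); idx(c); cv2.imwrite("pics/s5.png",cv2.resize(c["img"][200:350,230:400,::-1],None,fx=4,fy=4))
E
```

```text
time: 5.5
position: [0.5569, -0.0188, 0.0688]
tool_rot: [0.798, 0.603, 0.001, 0.001]
ft_force: [1.3, -3.0, 0.7]
grip_width: 0.0003
t5.50 jig mm [-11.17   7.11  68.81] F jig [ 2.03 -2.58  0.72] w0.0003
 toolx in jig [0.0021 1.    ] toolz [ 3.3e-03 -6.0e-04 -1.0e+00] q [-0.23  0.66  1.73  0.    0.75  0.04]
index not seen 3
index not seen 0
index not seen 0
```

View pics/s5.png

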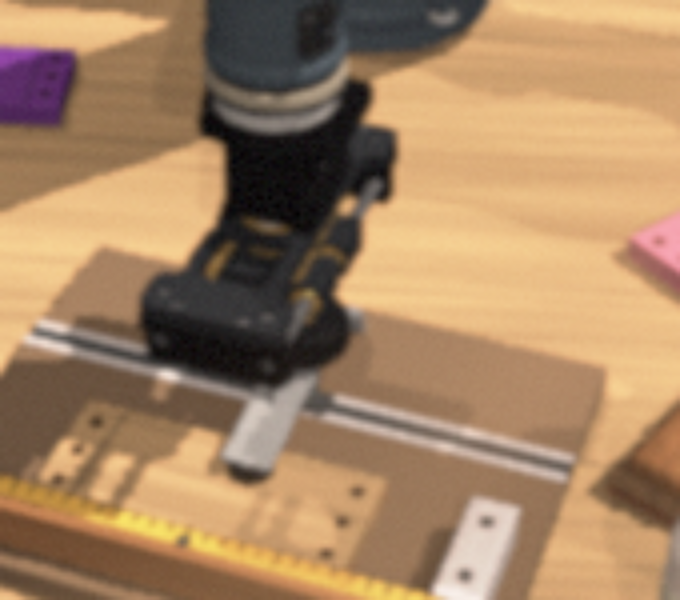

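```bash
python3 -m inch '[{"ax":0,"ay":0,"az":0,"dx":6,"dy":-0.7,"dz":0,"gripper":0},{"ax":0,"ay":0,"az":0,"dx":5,"dy":-0.6,"dz":0,"gripper":0},{"ax":0,"ay":0,"az":0,"dx":6.2,"dy":-0.8,"dz":0,"gripper":0},{"ax":0,"ay":0,"az":0,"dx":5.8,"dy":-2.4,"dz":0,"gripper":0}]'
python3 -c "
from h import *
st()"
python3 -m inch '[{"ax":0,"ay":0,"az":0,"dx":5,"dy":-3.8,"dz":0,"gripper":0},{"ax":0,"ay":0,"az":0,"dx":3.8,"dy":-5,"dz":0,"gripper":0}]'
python3 - <<'E'
from h import *
o=st()
c=optics.camera("wrist"); idx(c)
c=optics.camera("top"); idx(c)
c=optics.camera("scene"); idx(c); cv2.imwrite("pics/s6.png",cv2.resize(c["img"][200:350,230:400,::-1],None,fx=4,fy=4))
E
```

```text
time: 6.05
position: [0.5596, 0.0041, 0.0691]
tool_rot: [0.798, 0.603, 0.002, 0.002]
ft_force: [6.7, -2.1, -0.6]
grip_width: 0.0005
t6.05 jig mm [-14.77  29.9   69.08] F jig [ 7.01 -0.19 -0.62] w0.0005
 toolx in jig [0.0024 1.    ] toolz [ 5.3e-03 -9.0e-04 -1.0e+00] q [-0.19  0.66  1.72  0.    0.75  0.08]
time: 6.25
position: [0.554, 0.0159, 0.0692]
tool_rot: [0.798, 0.603, 0.003, 0.002]
ft_force: [6.7, 1.1, -1.9]
grip_width: 0.0005
t6.25 jig mm [-23.31  39.79  69.2 ] F jig [ 6.12  2.81 -1.94] w0.0005
 toolx in jig [0.0033 1.    ] toolz [ 6.7e-03  7.0e-04 -1.0e+00] q [-0.17  0.66  1.74  0.    0.74  0.1 ]
index not seen 0
index not seen 0
index not seen 0
```

View pics/s6.png

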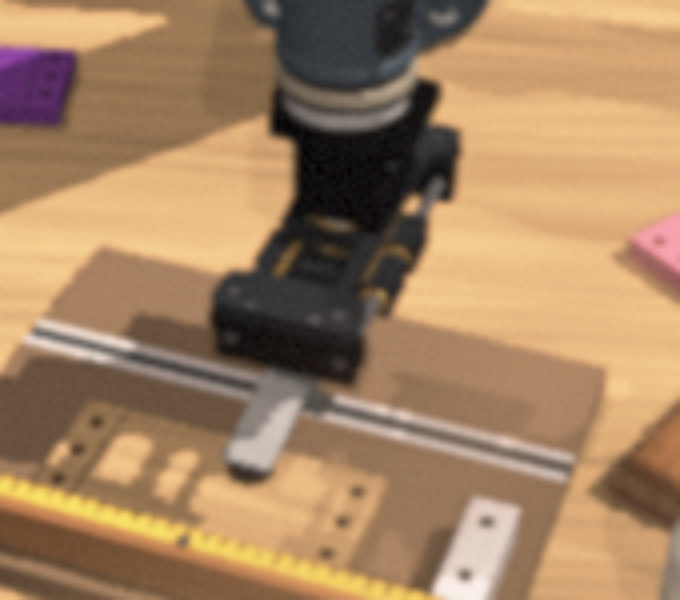

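```bash
python3 -m inch '[{"ax":0,"ay":0,"az":0,"dx":2.4,"dy":-5.8,"dz":0,"gripper":0},{"ax":0,"ay":0,"az":0,"dx":0.6,"dy":-6.2,"dz":0,"gripper":0},{"ax":0,"ay":0,"az":0,"dx":-0.2,"dy":-6,"dz":0,"gripper":0},{"ax":0,"ay":0,"az":0,"dx":-0.2,"dy":-6,"dz":0,"gripper":0}]'
python3 -c "
from h import *
st()"
```

```text
time: 6.8
position: [0.5295, 0.0265, 0.069]
tool_rot: [0.798, 0.602, 0.002, -0.0]
ft_force: [5.8, 6.0, -0.1]
grip_width: 0.0004
t6.80 jig mm [-49.73  43.32  69.04] F jig [ 3.97  7.32 -0.08] w0.0004
 toolx in jig [0.0038 1.    ] toolz [ 0.003   0.0031 -1.    ] q [-0.16  0.64  1.8   0.01  0.7   0.11]
```

```bash
python3 -m inch '[{"ax":0,"ay":0,"az":0,"dx":0,"dy":-3,"dz":0,"gripper":0},{"ax":0,"ay":0,"az":0,"dx":-0.8,"dy":-6.2,"dz":0,"gripper":0},{"ax":0,"ay":0,"az":0,"dx":-2.4,"dy":-5.8,"dz":0,"gripper":0},{"ax":0,"ay":0,"az":0,"dx":-3.8,"dy":-5,"dz":0,"gripper":0}]'
python3 -c "
from h import *
st()"
python3 -m inch '[{"ax":0,"ay":0,"az":0,"dx":-5,"dy":-3.8,"dz":0,"gripper":0},{"ax":0,"ay":0,"az":0,"dx":-5.8,"dy":-2.4,"dz":0,"gripper":0},{"ax":0,"ay":0,"az":0,"dx":-6.2,"dy":-0.4,"dz":0,"gripper":0}]'
python3 - <<'E'
from h import *
o=st()
c=optics.camera("scene"); idx(c); cv2.imwrite("pics/s7.png",cv2.resize(c["img"][200:350,230:400,::-1],None,fx=4,fy=4))
E
```

```text
time: 7.2
position: [0.5051, 0.0254, 0.0686]
tool_rot: [0.798, 0.603, -0.001, -0.003]
ft_force: [0.3, 3.6, 2.1]
grip_width: 0.0006
t7.20 jig mm [-72.98  35.67  68.62] F jig [-0.69  3.52  2.14] w0.0006
 toolx in jig [0.0027 1.    ] toolz [-0.0042  0.0033 -1.    ] q [-0.17  0.62  1.85  0.    0.67  0.1 ]
time: 7.5
position: [0.4942, 0.0087, 0.0683]
tool_rot: [0.798, 0.603, -0.001, -0.002]
ft_force: [-2.5, 3.2, 1.2]
grip_width: 0.0005
t7.50 jig mm [-78.98  16.63  68.29] F jig [-3.29  2.39  1.19] w0.0005
 toolx in jig [0.0021 1.    ] toolz [-0.0043  0.0013 -1.    ] q [-0.21  0.61  1.88  0.    0.65  0.07]
index not seen 0
```

View pics/s7.png

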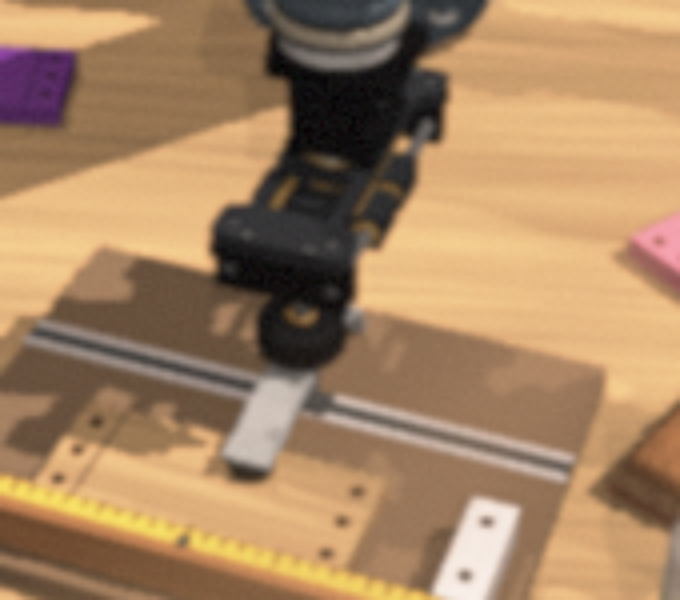

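```bash
python3 -m inch '[{"ax":0,"ay":0,"az":0,"dx":-6,"dy":0.7,"dz":0,"gripper":0},{"ax":0,"ay":0,"az":0,"dx":-6,"dy":0.5,"dz":0,"gripper":0},{"ax":0,"ay":0,"az":0,"dx":-5,"dy":0.3,"dz":0,"gripper":0},{"ax":0,"ay":0,"az":0,"dx":-6.2,"dy":0.8,"dz":0,"gripper":0}]'
python3 - <<'E'
from h import *
o=st()
c=optics.camera("wrist"); idx(c); cv2.imwrite("pics/w8.png",c["img"][:,:,::-1])
E
```

```text
time: 7.95
position: [0.4894, -0.0146, 0.068]
tool_rot: [0.798, 0.603, -0.002, -0.002]
ft_force: [-5.2, 3.1, 2.3]
grip_width: 0.0002
t7.95 jig mm [-77.24  -7.03  68.02] F jig [-5.85  1.55  2.28] w0.0002
 toolx in jig [0.0018 1.    ] toolz [-0.0063  0.0014 -1.    ] q [-0.26  0.61  1.89 -0.    0.65  0.02]
index px 16 rel [25.5  8.4] r26.8 knob angle mod 360: 198.2
```

View pics/w8.png

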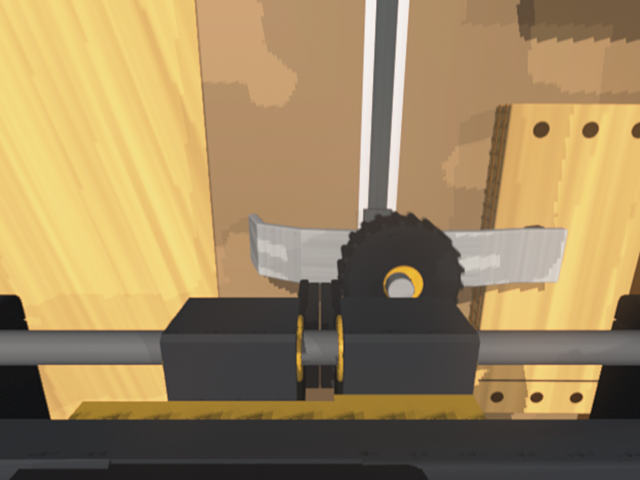

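The index is hidden below the gripper body, which fits the expected angle of about 45° past one full turn. Continuing round to the -y side, where it can be seen.

```bash
python3 -m inch '[{"ax":0,"ay":0,"az":0,"dx":-5.8,"dy":2.4,"dz":0,"gripper":0},{"ax":0,"ay":0,"az":0,"dx":-5,"dy":3.8,"dz":0,"gripper":0},{"ax":0,"ay":0,"az":0,"dx":-3.8,"dy":5,"dz":0,"gripper":0},{"ax":0,"ay":0,"az":0,"dx":-2,"dy":5.8,"dz":0,"gripper":0},{"ax":0,"ay":0,"az":0,"dx":-0.4,"dy":6.2,"dz":0,"gripper":0}]'
python3 - <<'E'
from h import *
o=st()
c=optics.camera("wrist"); idx(c); cv2.imwrite("pics/w9.png",c["img"][:,:,::-1])
E
```

```text
time: 8.5
position: [0.5103, -0.0392, 0.0684]
tool_rot: [0.798, 0.603, -0.001, 0.001]
ft_force: [-3.0, -3.1, 0.2]
grip_width: 0.0006
t8.50 jig mm [-50.55 -25.06  68.41] F jig [-2.09 -3.77  0.2 ] w0.0006
 toolx in jig [0.002 1.   ] toolz [-4.0e-04 -1.7e-03 -1.0e+00] q [-0.29  0.63  1.84 -0.    0.67 -0.02]
index px 626 rel [13.1 -7.7] r15.2 knob angle mod 360: 149.4
```

View pics/w9.png

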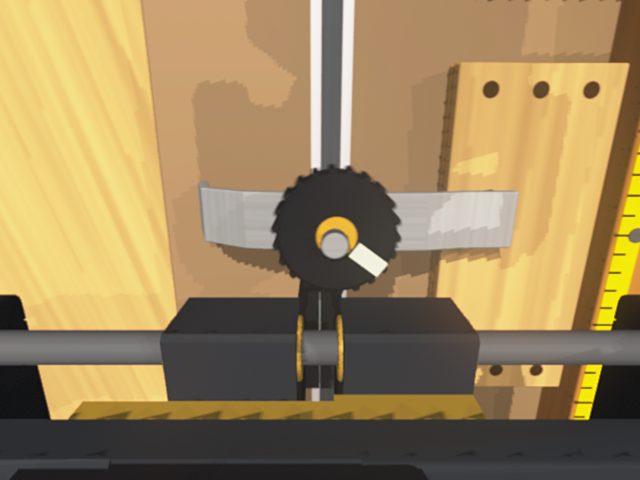

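The index tip at (385,270) relative to the axis at (338,236) gives about 144° past one turn, so about 504° in total. About 216° remain.

```bash
python3 -m inch '[{"ax":0,"ay":0,"az":0,"dx":0.4,"dy":6,"dz":0,"gripper":0},{"ax":0,"ay":0,"az":0,"dx":0.2,"dy":6,"dz":0,"gripper":0},{"ax":0,"ay":0,"az":0,"dx":0.3,"dy":3,"dz":0,"gripper":0},{"ax":0,"ay":0,"az":0,"dx":0.8,"dy":6.2,"dz":0,"gripper":0},{"ax":0,"ay":0,"az":0,"dx":2.4,"dy":5.8,"dz":0,"gripper":0},{"ax":0,"ay":0,"az":0,"dx":3.8,"dy":4.8,"dz":0,"gripper":0}]'
python3 - <<'E'
from h import *
o=st()
c=optics.camera("wrist"); idx(c); cv2.imwrite("pics/w10.png",c["img"][:,:,::-1])
E
```

```text
time: 9.15
position: [0.5448, -0.0393, 0.0687]
tool_rot: [0.798, 0.603, 0.001, 0.001]
ft_force: [-0.5, -2.3, -0.7]
grip_width: 0.0002
t9.15 jig mm [-17.25 -15.84  68.72] F jig [ 0.09 -2.34 -0.65] w0.0002
 toolx in jig [0.0024 1.    ] toolz [ 0.0031 -0.0012 -1.    ] q [-0.28  0.65  1.76 -0.    0.73  0.  ]
index px 692 rel [11.1 13. ] r17.1 knob angle mod 360: 229.4
```

View pics/w10.png

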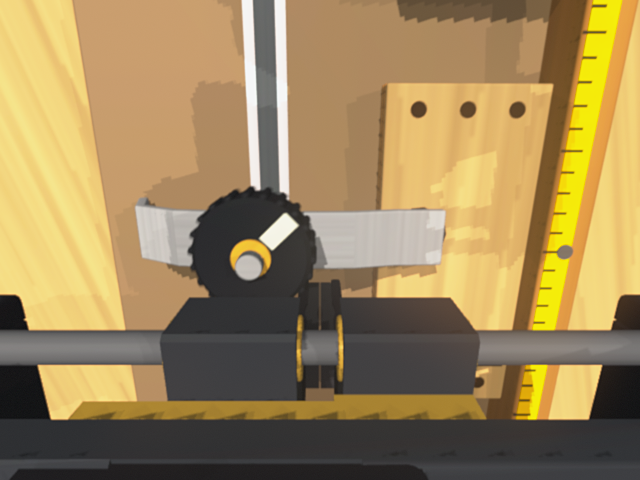

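About 229° + 360° = 589°, so about 131° to go: the rest of the arc, the +x side and about 45° of the next corner.

```bash
python3 -m inch '[{"ax":0,"ay":0,"az":0,"dx":5,"dy":3.3,"dz":0,"gripper":0},{"ax":0,"ay":0,"az":0,"dx":5.8,"dy":1.8,"dz":0,"gripper":0},{"ax":0,"ay":0,"az":0,"dx":6.2,"dy":0.2,"dz":0,"gripper":0},{"ax":0,"ay":0,"az":0,"dx":6,"dy":-0.3,"dz":0,"gripper":0},{"ax":0,"ay":0,"az":0,"dx":6,"dy":-0.7,"dz":0,"gripper":0}]'
python3 -c "
from h import *
st()"
python3 -m inch '[{"ax":0,"ay":0,"az":0,"dx":5,"dy":-0.6,"dz":0,"gripper":0},{"ax":0,"ay":0,"az":0,"dx":6.2,"dy":-0.8,"dz":0,"gripper":0},{"ax":0,"ay":0,"az":0,"dx":5.8,"dy":-2.4,"dz":0,"gripper":0},{"ax":0,"ay":0,"az":0,"dx":5,"dy":-3.8,"dz":0,"gripper":0}]'
python3 -c "
from h import *
st()"
```

```text
time: 9.7
position: [0.5574, -0.0114, 0.0692]
tool_rot: [0.798, 0.603, 0.002, 0.002]
ft_force: [6.3, -4.5, -0.7]
grip_width: 0.0004
t9.70 jig mm [-12.66  14.37  69.15] F jig [ 7.34 -2.65 -0.73] w0.0004
 toolx in jig [0.0019 1.    ] toolz [ 0.0054 -0.001  -1.    ] q [-0.22  0.66  1.73  0.    0.75  0.05]
time: 10.1
position: [0.5572, 0.0125, 0.0694]
tool_rot: [0.798, 0.603, 0.003, 0.002]
ft_force: [4.8, 1.0, 0.2]
grip_width: 0.0002
t10.10 jig mm [-19.36  37.33  69.43] F jig [4.4  2.24 0.21] w0.0002
 toolx in jig [0.0026 1.    ] toolz [ 7.9e-03  2.0e-04 -1.0e+00] q [-0.18  0.66  1.73  0.    0.74  0.1 ]
```

Now I'll back off outward, lift, and go to where the wrist camera sees the whole hold-down.

```bash
python3 -m inch '[{"ax":0,"ay":0,"az":0,"dx":6,"dy":6,"dz":0,"gripper":0},{"ax":0,"ay":0,"az":0,"dx":8,"dy":8,"dz":0,"gripper":0},{"ax":0,"ay":0,"az":0,"dx":0,"dy":0,"dz":-30,"gripper":0},{"ax":0,"ay":0,"az":0,"dx":0,"dy":0,"dz":-40,"gripper":0},{"ax":0,"ay":0,"az":0,"dx":-40,"dy":15,"dz":0,"gripper":0},{"ax":0,"ay":0,"az":0,"dx":-45,"dy":20,"dz":0,"gripper":0},{"ax":0,"ay":0,"az":0,"dx":-40,"dy":10,"dz":0,"gripper":0},{"ax":0,"ay":0,"az":0,"dx":0,"dy":0,"dz":0,"gripper":0}]'
python3 - <<'E'
from h import *
o=st()
c=optics.camera("wrist"); idx(c,zt=.087); cv2.imwrite("pics/w11.png",c["img"][:,:,::-1]); np.savez("wrist11.npz",**c)
E
```

```text
time: 10.9
position: [0.5806, -0.1157, 0.1384]
tool_rot: [0.799, 0.601, -0.0, 0.0]
ft_force: [-0.4, 0.9, -0.2]
grip_width: 0.0003
t10.90 jig mm [ 37.88 -79.76 138.44] F jig [-0.67  0.75 -0.16] w0.0003
 toolx in jig [0.0074 1.    ] toolz [-0.    -0.001 -1.   ] q [-0.38  0.59  1.6  -0.    0.96 -0.1 ]
index px 419 rel [-16.4   0.9] r16.5 knob angle mod 360: 356.9
```

View pics/w11.png

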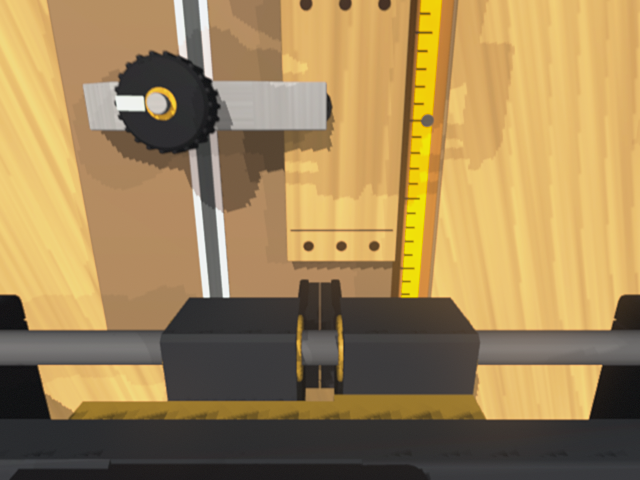

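The index at (130,103) points to jig -x again, which is two turns. I'll check the turn count by comparing heights with the first pictures, and locate the board end.

Run:
```python
from h import *
for f in ["wrist1","wrist2","wrist11"]:
    W=cloud(dict(np.load(f+".npz"))); X=(W[...,:2]-O)@ex*1000; Y=(W[...,:2]-O)@ey*1000; Z=W[...,2]*1000
    def md(x,y,h,lo,hi):
        m=(abs(X-x)<h)&(abs(Y-y)<h)&(Z>lo)&(Z<hi); return m.sum(),np.round(np.median(Z[m]),2)
    print(f,"toe top",md(35,9,7,40,70),"heel",md(-105,9,7,30,70),"knob top",md(-44.5,-8,5,78,95),"board",md(30,-60,10,25,45),"plate",md(-45-40,60,15,8,30))
c=dict(np.load("wrist11.npz"))
for u,v in [(287,261),(395,262),(341,262)]: print(tojig(onz(c,u,v,.036)).round(1))
```

```text
wrist1 toe top (np.int64(273), np.float64(50.54)) heel (np.int64(224), np.float64(46.42)) knob top (np.int64(164), np.float64(84.76)) board (np.int64(442), np.float64(35.93)) plate (np.int64(1205), np.float64(18.01))
wrist2 toe top (np.int64(864), np.float64(50.56)) heel (np.int64(575), np.float64(46.44)) knob top (np.int64(591), np.float64(84.82)) board (np.int64(562), np.float64(36.07)) plate (np.int64(3659), np.float64(18.04))
wrist11 toe top (np.int64(554), np.float64(54.75)) heel (np.int64(307), np.float64(47.1)) knob top (np.int64(348), np.float64(86.92)) board (np.int64(777), np.float64(35.95)) plate (np.int64(2234), np.float64(18.01))
[ 14.3 -97.8  36. ]
[ 94.2 -99.3  36. ]
[ 54.3 -98.9  36. ]
```

Run:
```python
from h import *
for f in ["wrist1","wrist2","wrist11"]:
    W=cloud(dict(np.load(f+".npz"))); X=(W[...,:2]-O)@ex*1000+44.4; Y=(W[...,:2]-O)@ey*1000-9.5; Z=W[...,2]*1000
    r=np.hypot(X,Y)
    m=(r<7)&(Z>89); print(f,"bolt",m.sum(),np.percentile(Z[m],[10,50,90]).round(2))
    for lab,s in [("x+",X>8),("x-",X<-12),("y+",Y>8),("y-",Y<-8)]:
        m=s&(r>12)&(r<21)&(Z>80)&(Z<90); print("   ",lab,m.sum(),np.median(Z[m]).round(2))
    J=[(x,np.round(np.nanmedian(Z[(abs(X-44.4-x)<4)&(abs(Y)<8)&(Z>40)&(Z<70)]),2)) for x in (-110,-95,0,10,20,30,40)]; print("   bar",J)
```

```text
wrist1 bolt 164 [92.12 93.01 93.93]
    x+ 551 84.81
    x- 371 85.04
    y+ 584 84.77
    y- 540 84.85
   bar [(-110, np.float64(43.9)), (-95, np.float64(50.37)), (0, np.float64(55.86)), (10, np.float64(53.8)), (20, np.float64(51.67)), (30, np.float64(50.83)), (40, np.float64(50.18))]
wrist2 bolt 695 [91.86 92.94 93.77]
    x+ 2135 84.88
    x- 1455 84.97
    y+ 2292 84.86
    y- 1944 84.84
   bar [(-110, np.float64(44.41)), (-95, np.float64(50.45)), (0, np.float64(55.92)), (10, np.float64(53.87)), (20, np.float64(51.63)), (30, np.float64(50.86)), (40, np.float64(50.22))]
wrist11 bolt 404 [91.14 92.87 93.74]
    x+ 1188 86.97
    x- 822 87.07
    y+ 1258 86.91
    y- 1124 86.95
   bar [(-110, np.float64(44.8)), (-95, np.float64(51.34)), (0, np.float64(58.97)), (10, np.float64(57.16)), (20, np.float64(55.49)), (30, np.float64(54.85)), (40, np.float64(54.54))]
```

The knob's top now stands at 87.0 mm, which is the nominal 84 + 3.0 mm. The bar has risen 4.4 mm at the toe, matching the stated clearance of about 4 mm. The index is back at -x, and the followed angle was 57° → 504° → 589° → about 717°, so two turns are confirmed. The board's end is still at y = -99 mm. Now I'll go behind it with the fingers part open, for a square push.

```bash
python3 -m inch '[{"ax":0,"ay":0,"az":0,"dx":-25,"dy":7,"dz":0,"gripper":45},{"ax":0,"ay":0,"az":0,"dx":-23,"dy":7,"dz":0,"gripper":45},{"ax":0,"ay":0,"az":0,"dx":0,"dy":0,"dz":30,"gripper":45},{"ax":0,"ay":0,"az":0,"dx":0,"dy":0,"dz":35,"gripper":45},{"ax":0,"ay":0,"az":0,"dx":0,"dy":0,"dz":25,"gripper":45},{"ax":0,"ay":0,"az":0,"dx":0,"dy":0,"dz":14,"gripper":45},{"ax":0,"ay":0,"az":0,"dx":0,"dy":0,"dz":0,"gripper":45}]'
python3 - <<'E'
from h import *
c=optics.camera("wrist"); cv2.imwrite("pics/w12.png",c["img"][:,:,::-1])
o=st()
E
```

```text
time: 11.65
position: [0.5787, -0.1591, 0.0323]
tool_rot: [0.797, 0.604, -0.001, -0.003]
ft_force: [-0.9, -0.2, 0.8]
grip_width: 0.0379
t11.70 jig mm [  49.21 -122.4    33.82] F jig [ 0.79 -0.36  0.76] w0.0385
 toolx in jig [0.0011 1.    ] toolz [-0.0024  0.0015 -1.    ] q [-0.45  0.76  1.62  0.    0.77 -0.18]
```

View pics/w12.png

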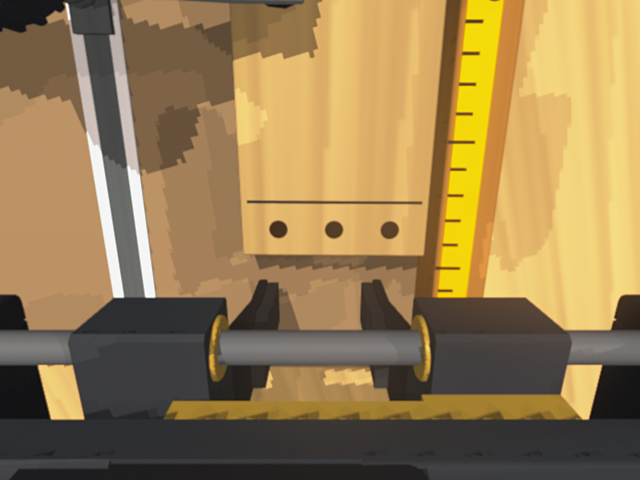

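Both fingers stand behind the board's end (v=255, u 243-424), and the fence is clear at u=435. I'll lower 7 mm, shift 4 mm, and approach.

```bash
python3 -m inch '[{"ax":0,"ay":0,"az":0,"dx":0,"dy":4,"dz":4,"gripper":45},{"ax":0,"ay":0,"az":0,"dx":0,"dy":0,"dz":3,"gripper":45},{"ax":0,"ay":0,"az":0,"dx":6,"dy":0,"dz":0,"gripper":45},{"ax":0,"ay":0,"az":0,"dx":4,"dy":0,"dz":0,"gripper":45},{"ax":0,"ay":0,"az":0,"dx":3,"dy":0,"dz":0,"gripper":45},{"ax":0,"ay":0,"az":0,"dx":0,"dy":0,"dz":0,"gripper":45}]'
python3 -c "
from h import *
st()"
```

```text
time: 12.3
position: [0.588, -0.1493, 0.0278]
tool_rot: [0.797, 0.603, 0.0, 0.0]
ft_force: [-0.1, -0.2, 0.6]
grip_width: 0.0391
t12.30 jig mm [  54.07 -110.03   27.84] F jig [-0.07 -0.18  0.55] w0.0391
 toolx in jig [0.0013 1.    ] toolz [ 2.e-04 -0.e+00 -1.e+00] q [-0.43  0.77  1.61  0.    0.76 -0.16]
```

```bash
python3 -m inch '[{"ax":0,"ay":0,"az":0,"dx":2,"dy":0,"dz":0,"gripper":45},{"ax":0,"ay":0,"az":0,"dx":3,"dy":0,"dz":0,"gripper":45},{"ax":0,"ay":0,"az":0,"dx":4,"dy":0,"dz":0,"gripper":45},{"ax":0,"ay":0,"az":0,"dx":5,"dy":0,"dz":0,"gripper":45},{"ax":0,"ay":0,"az":0,"dx":5,"dy":0,"dz":0,"gripper":45}]'
python3 - <<'E'
from h import *
st()
c=optics.camera("wrist"); cv2.imwrite("pics/w13.png",c["img"][:,:,::-1])
E
```

```text
time: 12.8
position: [0.5933, -0.1316, 0.0277]
tool_rot: [0.798, 0.603, 0.0, 0.0]
ft_force: [-1.0, -2.4, 0.9]
grip_width: 0.0394
t12.80 jig mm [ 54.39 -91.55  27.73] F jig [-0.36 -2.56  0.89] w0.0394
 toolx in jig [0.0022 1.    ] toolz [ 4.e-04 -4.e-04 -1.e+00] q [-0.4   0.77  1.61 -0.    0.76 -0.13]
```

View pics/w13.png

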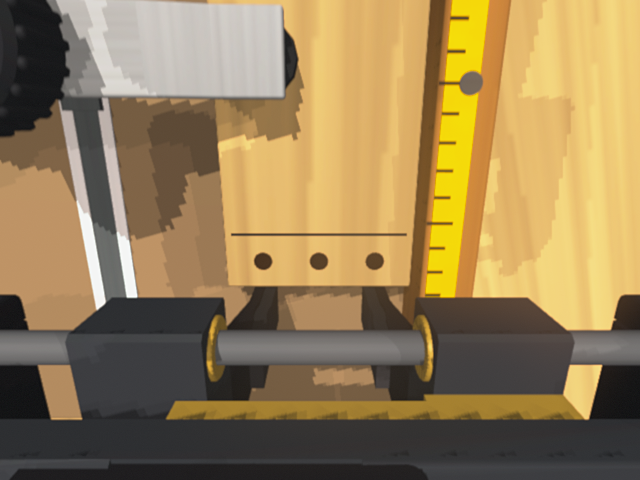

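The board slides at 2.5 N with its end at (228-410, 286), parallel to the fence. Continuing.

```bash
python3 -m inch '[{"ax":0,"ay":0,"az":0,"dx":5,"dy":0,"dz":0,"gripper":45},{"ax":0,"ay":0,"az":0,"dx":5,"dy":0,"dz":0,"gripper":45},{"ax":0,"ay":0,"az":0,"dx":5,"dy":0,"dz":0,"gripper":45},{"ax":0,"ay":0,"az":0,"dx":5,"dy":0,"dz":0,"gripper":45},{"ax":0,"ay":0,"az":0,"dx":3,"dy":0,"dz":0,"gripper":45},{"ax":0,"ay":0,"az":0,"dx":0,"dy":0,"dz":0,"gripper":45}]'
python3 - <<'E'
from h import *
st()
E
python3 -m inch '[{"ax":0,"ay":0,"az":0,"dx":2,"dy":0,"dz":0,"gripper":45},{"ax":0,"ay":0,"az":0,"dx":2,"dy":0,"dz":0,"gripper":45}]'
python3 - <<'E'
from h import *
st()
c=optics.camera("wrist"); cv2.imwrite("pics/w14.png",c["img"][:,:,::-1])
E
```

```text
time: 13.45
position: [0.5994, -0.1086, 0.0275]
tool_rot: [0.798, 0.603, 0.0, -0.0]
ft_force: [0.2, -0.6, -0.7]
grip_width: 0.0391
t13.45 jig mm [ 54.03 -67.78  27.48] F jig [ 0.35 -0.52 -0.69] w0.0391
 toolx in jig [0.0019 1.    ] toolz [-0.e+00  8.e-04 -1.e+00] q [-0.36  0.77  1.61  0.    0.76 -0.09]
time: 13.65
position: [0.6002, -0.1055, 0.0274]
tool_rot: [0.798, 0.603, -0.0, -0.0]
ft_force: [-0.5, -2.6, 1.8]
grip_width: 0.0394
t13.65 jig mm [ 53.97 -64.65  27.39] F jig [ 0.24 -2.62  1.81] w0.0394
 toolx in jig [0.0023 1.    ] toolz [-6.e-04  2.e-04 -1.e+00] q [-0.36  0.77  1.6  -0.    0.76 -0.08]
```

View pics/w14.png

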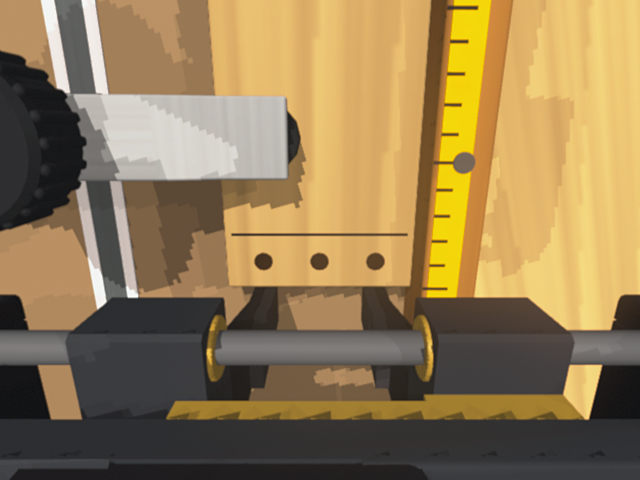

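```bash
for i in 1; do python3 -m inch '[{"ax":0,"ay":0,"az":0,"dx":2,"dy":0,"dz":0,"gripper":45},{"ax":0,"ay":0,"az":0,"dx":1,"dy":0,"dz":0,"gripper":45}]'; done
python3 -c "
from h import *
st()"
python3 -m inch '[{"ax":0,"ay":0,"az":0,"dx":1,"dy":0,"dz":0,"gripper":45},{"ax":0,"ay":0,"az":0,"dx":0.5,"dy":0,"dz":0,"gripper":45}]'
python3 -c "
from h import *
st()"
```

```text
time: 13.9
position: [0.6011, -0.1025, 0.0274]
tool_rot: [0.798, 0.603, -0.0, -0.0]
ft_force: [-1.0, -2.1, 0.1]
grip_width: 0.0392
t13.90 jig mm [ 54.03 -61.5   27.41] F jig [-0.44 -2.27  0.11] w0.0392
 toolx in jig [0.0023 1.    ] toolz [-3.e-04  3.e-04 -1.e+00] q [-0.35  0.77  1.6   0.    0.76 -0.08]
time: 14.1
position: [0.6015, -0.1011, 0.0274]
tool_rot: [0.798, 0.603, -0.0, -0.0]
ft_force: [0.0, -1.3, -0.1]
grip_width: 0.0394
t14.10 jig mm [ 54.02 -59.99  27.39] F jig [ 0.37 -1.26 -0.13] w0.0394
 toolx in jig [0.0022 1.    ] toolz [-4.e-04  3.e-04 -1.e+00] q [-0.35  0.77  1.6   0.    0.76 -0.07]
```

```bash
python3 -m inch '[{"ax":0,"ay":0,"az":0,"dx":1,"dy":0,"dz":0,"gripper":45},{"ax":0,"ay":0,"az":0,"dx":0.5,"dy":0,"dz":0,"gripper":45}]' | sed -n '2p;4p'
python3 -m inch '[{"ax":0,"ay":0,"az":0,"dx":0.7,"dy":0,"dz":0,"gripper":45},{"ax":0,"ay":0,"az":0,"dx":0,"dy":0,"dz":0,"gripper":45}]'| sed -n '2p;4p'
python3 -c "
from h import *
st()"
python3 - <<'E'
from h import *
c=optics.camera("scene"); cv2.imwrite("pics/s15.png",cv2.resize(c["img"][220:385,200:420,::-1],None,fx=3.4,fy=3.4,interpolation=cv2.INTER_CUBIC))
E
```

```text
position: [0.6016, -0.1008, 0.0274]
ft_force: [-2.0, -5.9, -0.0]
position: [0.6016, -0.1008, 0.0274]
ft_force: [-2.2, -6.4, -1.1]
t14.50 jig mm [ 54.02 -59.69  27.44] F jig [-0.41 -6.79 -1.08] w0.0392
 toolx in jig [0.0012 1.    ] toolz [-0.0014 -0.0022 -1.    ] q [-0.35  0.77  1.6  -0.    0.77 -0.07]
```

View pics/s15.png

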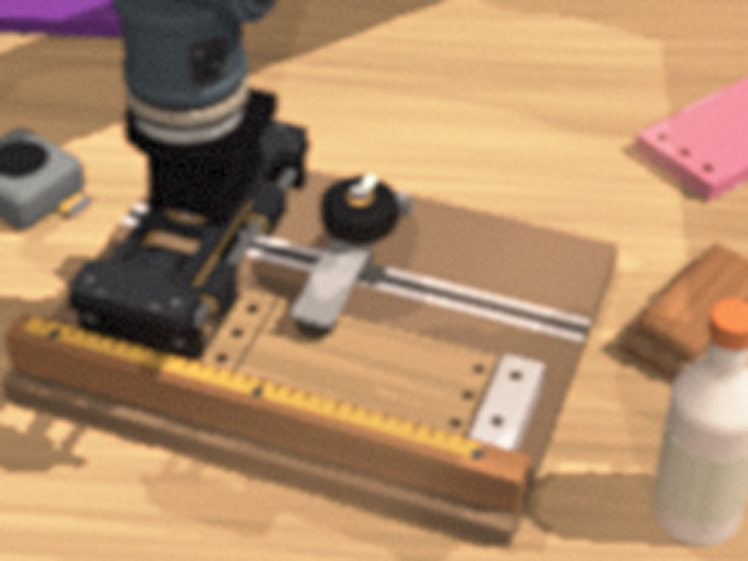

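The TCP stopped at y = -59.7 mm while the force rose to 6.8 N, and the scene shows the board's end at the stop. I'll give it a last nudge of 1 mm, then withdraw.

```bash
python3 -m inch '[{"ax":0,"ay":0,"az":0,"dx":1,"dy":0,"dz":0,"gripper":45},{"ax":0,"ay":0,"az":0,"dx":0,"dy":0,"dz":0,"gripper":45}]'| sed -n '2p;4p'
python3 -m inch '[{"ax":0,"ay":0,"az":0,"dx":-4,"dy":0,"dz":0,"gripper":45},{"ax":0,"ay":0,"az":0,"dx":-15,"dy":0,"dz":0,"gripper":45},{"ax":0,"ay":0,"az":0,"dx":-25,"dy":0,"dz":0,"gripper":45},{"ax":0,"ay":0,"az":0,"dx":0,"dy":0,"dz":-40,"gripper":45},{"ax":0,"ay":0,"az":0,"dx":0,"dy":0,"dz":-50,"gripper":45},{"ax":0,"ay":0,"az":0,"dx":0,"dy":0,"dz":-50,"gripper":45},{"ax":0,"ay":0,"az":0,"dx":0,"dy":0,"dz":-30,"gripper":45},{"ax":0,"ay":0,"az":0,"dx":0,"dy":0,"dz":0,"gripper":45}]'
python3 - <<'E'
from h import *
st()
for n in ["wrist","top"]:
    c=optics.camera(n); np.savez(n+"16.npz",**c); cv2.imwrite(f"pics/{n}16.png",c["img"][:,:,::-1])
    if n=="wrist": idx(c,zt=.087)
E
```

```text
position: [0.6016, -0.1007, 0.0274]
ft_force: [-3.3, -9.6, -0.0]
time: 15.55
position: [0.5937, -0.1421, 0.2032]
tool_rot: [0.798, 0.603, 0.003, 0.005]
ft_force: [0.3, -0.6, 0.5]
grip_width: 0.0388
t15.55 jig mm [  57.67 -101.64  203.23] F jig [ 0.46 -0.51  0.46] w0.0388
 toolx in jig [0.0023 1.    ] toolz [ 0.0111 -0.0041 -0.9999] q [-0.42  0.53  1.5   0.    1.1  -0.14]
index px 263 rel [-16.2   0.8] r16.2 knob angle mod 360: 357.2
```

View pics/wrist16.png

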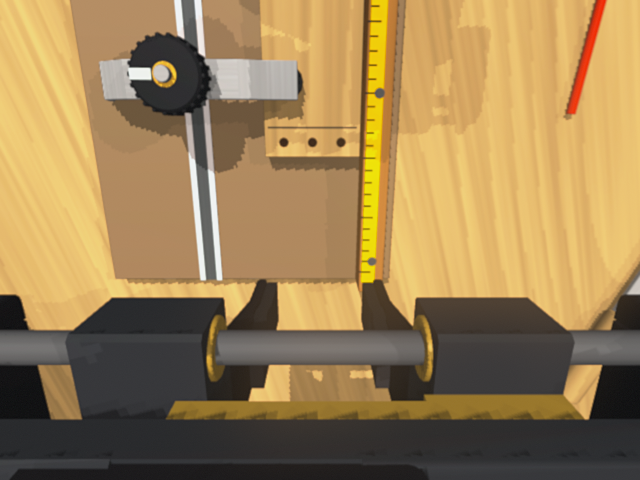

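View pics/top16.png

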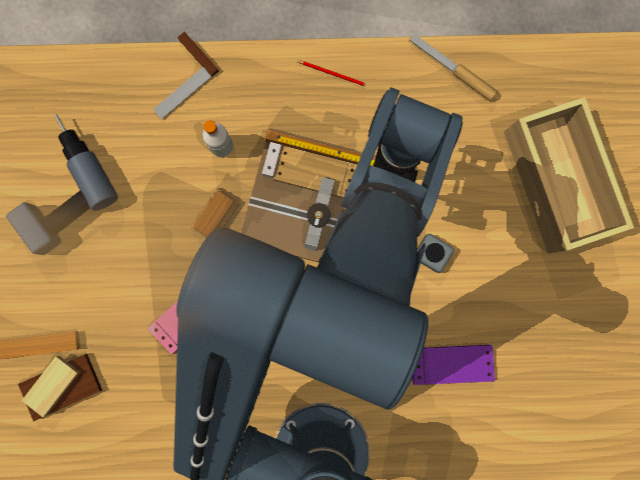

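The knob index is still at -x, and the bystanders are at their original pixels. I'll measure the board's end, its gap to the stop and the fence.

Run:
```python
from h import *
c=dict(np.load("top16.npz")); cv2.imwrite("pics/t17.png",cv2.resize(c["img"][125:225,235:355,::-1],None,fx=6,fy=6,interpolation=cv2.INTER_CUBIC))
c=optics.camera("wrist")
for u,v in [(267,157),(357,158),(261,10)]: print(tojig(onz(c,u,v,.036)).round(1))
W=cloud(c); b=[W[v,u,2] for u,v in [(275,150),(350,150),(275,115),(340,20)]]; print("board z",np.round(b,4))
st()
```

```text
[ 11.2 -48.4  36. ]
[ 86.5 -49.5  36. ]
[11.4 60.3 36. ]
board z [0.036  0.037  0.037  0.0369]
t15.70 jig mm [  53.16 -101.01  196.67] F jig [ 0.05  0.48 -0.25] w0.0391
 toolx in jig [0.0023 1.    ] toolz [-0.0017  0.0011 -1.    ] q [-0.42  0.53  1.51  0.    1.1  -0.14]
```

View pics/t17.png

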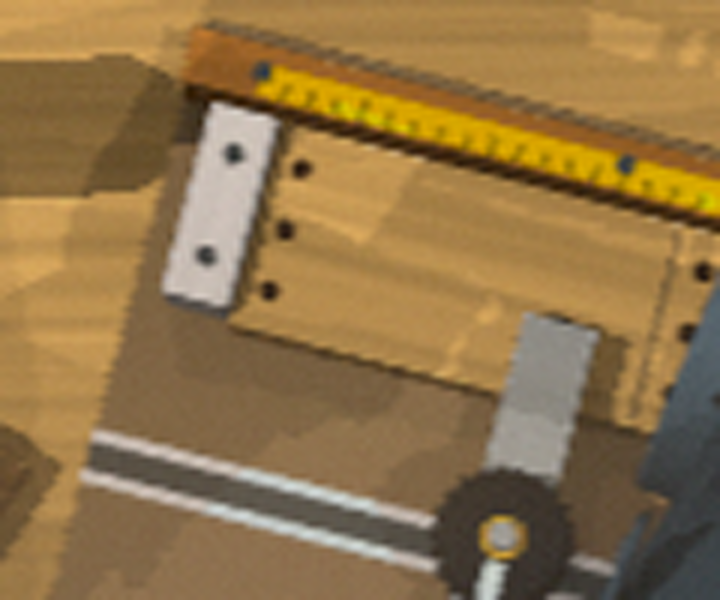

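The end is butted. The x reading mixed pixels from an earlier frame, taken before the arm settled, so I'll re-measure on a settled one.

Run:
```python
from h import *
c=optics.camera("wrist"); np.savez("wrist18.npz",**c); cv2.imwrite("pics/w18.png",cv2.resize(c["img"][0:220,230:430,::-1],None,fx=2.7,fy=2.7,interpolation=cv2.INTER_CUBIC)); st()
```

```text
t15.75 jig mm [  52.72 -100.94  195.85] F jig [-0.18 -0.31 -0.18] w0.0394
 toolx in jig [0.0023 1.    ] toolz [-0.0033  0.0018 -1.    ] q [-0.42  0.53  1.51  0.    1.1  -0.14]
```

View pics/w18.png

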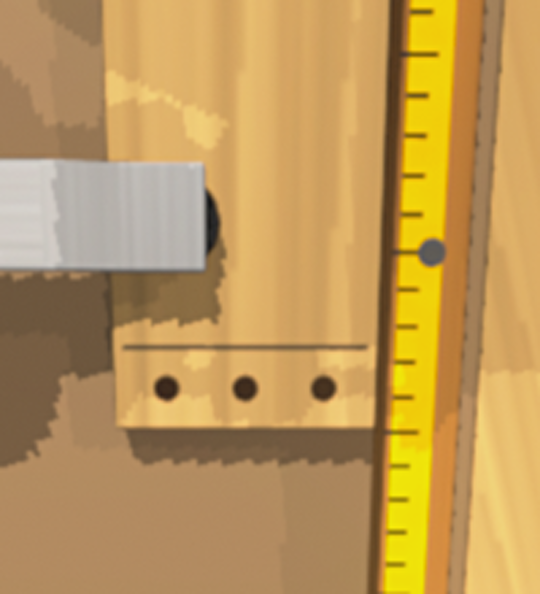

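Run:
```python
from h import *
c=dict(np.load("wrist18.npz")); f=lambda U,V,z:tojig(onz(c,U/2.7+230,V/2.7,z)).round(1)
print("near corner",f(118,427,.036),"end right",f(376,427,.036),"left edge far",f(102,5,.036),"fence top edge",f(384,430,.048),f(404,5,.048))
```

```text
near corner [ 15.5 -49.1  36. ] end right [ 95.1 -49.3  36. ] left edge far [15.4 65.6 36. ] fence top edge [ 96.  -49.2  48. ] [97.3 62.  48. ]
```

The board's centre is at about x = 55.3 mm, y = 40.8 mm. It is parallel to the fence within 0.001 rad and lies flat. Handing in.

```bash
python3 -m inch '[{"ax":0,"ay":0,"az":0,"dx":0,"dy":0,"dz":0,"gripper":45},{"ax":0,"ay":0,"az":0,"dx":0,"dy":0,"dz":0,"gripper":45}]' && python3 -c "
from h import *
st(); print(robot.hand_in())"
```

```text
time: 15.95
position: [0.5897, -0.1403, 0.1958]
tool_rot: [0.798, 0.603, -0.001, -0.001]
ft_force: [0.5, -0.0, -0.7]
grip_width: 0.0397
t15.95 jig mm [  53.3  -100.91  195.84] F jig [ 0.52  0.12 -0.69] w0.0397
 toolx in jig [0.0022 1.    ] toolz [-0.0029  0.0014 -1.    ] q [-0.42  0.53  1.51  0.    1.1  -0.14]
the job is handed in; nothing more can be done
None
```

The hold-down is loosened by two turns, the board is butted against the stop, and the job was handed in at about 16 s. No verdict was reported.

- **Knob:** I rolled it counter-clockwise with the shut fingertips running around its rim, at about 3–8 N. The final index reading was about 717°, two turns less 3°. The index shows only the angle within a turn. I took the turn count from following it on the way, from the knob's top at 87.0 mm, and from the toe having risen 4.4 mm.
- **Board:** I pushed its free end at about 2.5 N until it met the stop, where the force rose to about 10 N, then withdrew. Its centre measured x ≈ 55 mm and y ≈ 40.8 mm in the jig frame. It was parallel to the fence and flat on the plate.
- **Bystanders:** The glue bottle, tape measure and sanding block appear at their original places in the last top view. I compared them by eye only.

Three checks disagreed at first:
- **Knob rise:** The knob's top rose only 2.1 mm between pictures, where two turns should give 3.0 mm. It read 84.8 mm when clamped against a nominal 84.0 mm, and I put this down to the pad's preload. The final height fits two turns.
- **Board x:** One reading came out several millimetres low because it used pixels from a picture taken before the arm had settled. Repeating it on a settled picture gave the value above.
- **Board y:** The measured 40.8 mm is 0.8 mm past the butted 40 mm, which is within the calibration error.

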